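# Uncover the saucepan and bottle and load the toy dish rack

## Task

Set the washing-up to dry: lift the lid off the saucepan and lean it on the dish rack's sloping stand, knob outwards, flat on the rails with its lower rim resting against the two pegs. Lift the loose cap off the green bottle and set it, still closed end up, in the smaller round well of the rack, and stand the uncapped bottle in the larger well, never tipping it over on the way. Leave the saucepan and everything else standing where it is.

Things in the scene. Friction and masses are not known exactly. Their poses are not given: they have to be found in the camera images.
- rack: Fixed wooden toy dish rack, 245 mm deep (x), 300 mm wide (y); origin on the table under its centre, front (-x) faces the robot at yaw 0. At y -145 to -15 mm: the leaning lid stand (x -10 to 115), low drip bars in front of it. At y -5 to 150: in front a block 28 mm high with two round wells (x -95 to -5), behind it three plates on edge in slots (x 25 to 125), up to 125 mm high.
- lid_seat (a point): Lid stand: where the lid's origin is when the lid lies on both rails, rim against both pegs. Height 67 mm, rack axes. Rails 56 mm apart slope up 25 deg to rack +x; 12 mm pegs stand 22 mm square off them, 52 mm down the slope from here, 64 mm apart in y. Rails end 77 mm up from here. The seated lid's z axis leans 25 deg from vertical to rack -x.
- bottle_seat (a point): Centre of the floor (10 mm above the table) of the larger round well in the rack's block: 64 mm across, 18 mm deep, rim 28 mm above the table. Its axes are the rack's.
- cap_seat (a point): Centre of the floor (10 mm above the table) of the smaller round well, beside the larger one: 50 mm across, 18 mm deep, rim 28 mm above the table. Its axes are the rack's.
- lid: Loose steel saucepan lid. Origin: centre of its underside; z up through the knob. Locating step 80 mm across and 6 mm thick below, plate 110 mm across from 6 to 13 mm, round knob 24 mm across from 13 to 45 mm above the origin. At the start it lies loose on the saucepan. 60 to 130 g.
- pan: Steel toy saucepan, 104 mm across, 75 mm high, walls 4 mm; origin: centre of its underside; straight handle (12 mm thick, about 62 mm high) along its +x out to 124 mm from the axis. Stands on the mat; it stays there.
- bottle: Green glass bottle, 150 mm tall: body 56 mm across up to 78 mm, shoulder narrowing to 92 mm, neck 26 mm across from 92 to 150 mm. Origin: centre of its underside, z up the bottle. 140 to 280 g.
- cap: White plastic bottle cap, 41 mm across and 60 mm tall, an upside-down cup (bore 33 mm, closed top 5 mm thick) that sits loosely (not screwed) over the bottle's neck. Origin: centre of its open lower end, z towards the closed top. At the start 95 mm above the bottle's underside.
- mat: Fixed cork play mat, 260 x 330 mm, 4 mm thick, on the table beside the rack, left or right of it; origin: centre of its underside. Saucepan, bottle, stool and mug stand on it.
- stool: Red plastic toy stool, 60 x 60 mm, 85 mm high, bystander on the mat; origin under its centre.
- mug: White toy mug, 60 mm across, 65 mm high, ear-shaped handle at its +y, bystander on the mat; origin under its centre.
- jar: Closed glass jar, 60 mm across, 95 mm high, bystander at the back of the table; origin under its centre.
- bowl: White toy bowl, 100 mm across, 40 mm high, bystander at the back of the table; origin under its centre.
- plate0: White plastic plate, 100 mm across, 10 mm thick, standing on edge in a slot of the rack's rear comb, bystander; origin: centre of its underside face, 73 mm above the table, z along its axis.
- plate1: White plastic plate, 100 mm across, 10 mm thick, standing on edge in a slot of the rack's rear comb, bystander; origin: centre of its underside face, 73 mm above the table, z along its axis.
- plate2: White plastic plate, 100 mm across, 10 mm thick, standing on edge in a slot of the rack's rear comb, bystander; origin: centre of its underside face, 73 mm above the table, z along its axis.
Things that resemble listed ones, but are neither listed nor needed, are in the scene too. Leave any yellow look-alike of the lid alone.

How it is judged (in metres and radians):
At the end, for the whole second after the job is handed in: Lid within 15 mm of lid_seat, leaning 0.32 to 0.56 rad; cap and bottle within 9 mm of cap_seat and bottle_seat, upright (tilt under 0.12 rad); all three still (under 0.02 m/s); saucepan upright (under 0.15 rad); saucepan and bystanders within 30 mm of their start (distance between lid and lid_seat below 0.015 m and angle between lid's own z axis and vertical between 0.32 and 0.56 rad and distance between cap and cap_seat below 0.009 m and angle between each of cap, bottle's own z axis and vertical below 0.12 rad and distance between bottle and bottle_seat below 0.009 m and distance of each of pan, plate0, plate1, plate2, stool, mug, jar, bowl from where it was at the start of the episode below 0.03 m and angle between pan's own z axis and vertical below 0.15 rad and linear speed of each of lid, cap, bottle below 0.02 m/s); the robot touches nothing.
It fails at once if the bottle is tipped by more than 0.8 rad (angle between bottle's own z axis and vertical above 0.8 rad).
It fails at once if the saucepan is moved by more than 60 mm (distance of pan from where it was at the start of the episode above 0.06 m).
It fails at once if a bystander (plate, stool, mug, jar, bowl) is moved by more than 40 mm (distance of any of plate0, plate1, plate2, stool, mug, jar, bowl from where it was at the start of the episode above 0.04 m).
It also fails if it takes over 69 s, if anything falls off the work surface, if the arm or the gripper's body presses on something with over 40 N, if the wrist force passes 120 N, or if a joint passes its speed limit or range.

## Robot

A 6-joint arm with a two-finger parallel gripper is mounted at the origin on the work surface. World frame = base frame: x ahead of the robot, y to its left, z up, the work surface at z = 0. Lengths are in mm, angles in rad, forces in N, time in s.
With the tool pointing down it reaches from about 300 to 1000 mm from the base axis. Payload 5.1 kg.
Tool frame: the origin (TCP) lies on the front face of the gripper's body, between the roots of the fingers; the fingertips stand 78 mm ahead of it and the grasp point (between the pads) lies 59 mm ahead of it; z points along the fingers, y is the line along which they close (so a half turn about z gives the same grasp; the last joint's range is limited). The gripper opens to 95 mm and grips with 3 to 60 N. Pads are 20 mm wide; open, the fingers measure 119 mm over their backs; the gripper's body (75 mm by 180 mm) begins 59 mm behind the grasp point.
Start: joints at [-1.314, 0.124, 1.65, -0, 1.367, -0.083], TCP at [216.612, -612.833, 292.256] pointing down, gripper open.
Joint ranges: [-2.61, 2.61], [-1.02, 2.33], [0.03, 2.71], [-1.35, 4.49], [0.32, 2.68], [-2.91, 2.91]. Speed limits (rad/s): [2.57, 2.57, 3.14, 3.14, 3.14, 3.14].

## Interface

Orientations are given as a unit quaternion [w, x, y, z].
In Python, from station import monitor, read_camera, calibration, job_done, models gives the robot as it stands.
- The arm moves only by the shell command python3 -m inch 'ROWS' [OPENING] [FORCE]. ROWS is JSON, a list that holds one entry, the list of rows, each a list of 6 numbers: the shift along the tool's x, y, z normalised to -1 to 1, where 1 is 0.06 m, then the turn, a rotation vector about the tool's x, y, z normalised to -1 to 1, where 1 is 5 degrees. In form: [[[tx, ty, tz, rx, ry, rz], ...]]. A call has 1 to 12 rows; each row shifts and turns the commanded pose from where the row before left it, along the tool's axes as they then stand; what a row does not reach is not made up. A row lasts 1/8 s, in which the tool goes at most 62.5 mm and 10.7 degrees, less where a joint would pass 70% of its speed; a pose out of reach is approached as far as the arm can. A call with a number of a shift or a turn outside -1 to 1 is refused whole. A call with a gripper value outside its range is refused whole. OPENING is the closure, from -1 (fully open) to 1 (shut), set as the call begins (- or left out, the last holds). The fingers move at their own pace and stop on an object; FORCE is the grip in N (left out, the last holds). Time passes only in rows, so rows that do not move let the fingers close. It gives the time, the measured TCP pose, the force, the opening and the grip force at its end, in the units of the state.
- monitor.get_state(): the state, without advancing time (a new reading comes with each control period).
- read_camera(name): name is "side" or "top" or "wrist"; returns the picture (384x512x3 uint8, red, green, blue); there is no depth.
- calibration(name): a dict with "fx", "fy", "cx", "cy" (pixels), "world_from_camera" (4x4, takes a point from camera to world coordinates). Camera axes: x right, y down, z forward; pixel columns grow to the right and rows downward; lengths in mm; the calibration is good to about 2 mm. A picture is of the moment at which its call begins: read the wrist's pose just before it. calibration takes no time and is no camera call; for the wrist camera it gives the pose at the moment of the call.
- job_done(): hands the job in; it is judged then, once.
Trained networks look in the newest picture that a camera, given by its name, has taken for a name from the list of things; names that differ only in an ending like _2 or _b are one class to them, and where a whole thing is asked for, a point or a joint stands for the part that bears it (a point fixed in the world has none). Each returns a list of dicts, best first, with "p" (0 to 1); they miss things now and then, are a little off and sometimes report something else, mostly with a low value. They report only what shows in the picture. A call takes as long as a camera call. They do not tell look-alikes from the thing itself.
- models.trace(label, camera): "pixels" (384x512 bool, what is visible of it) and "location" ([column, row] in pixels, amid what is visible of it).
The state is a dict: "time": time; "q": joint angles; "dq": joint speeds; "joint_efforts": joint torques, N m; "position": TCP position; "tool_rot": TCP orientation; "wrist_force": force on the tool from outside, world axes, zero at the start; "ft_torque": the same for the moment, N m; "grip_width": opening from 0.0 (shut) to 1.0 (fully open); "finger_force": force on a finger pad.
Only numpy, scipy, OpenCV 4.12 (cv2) and the standard library are available. Lean on these libraries where they do the work, as an engineer would, in place of code of your own. Each camera call takes 0.05 s, during which the arm holds its last target. There are 200 camera calls.

## Working session

There is one attempt and no reset: what is moved stays moved. The work goes in short steps, Python scripts to look and compute and a shell command to move; the robot and the scene stay as the last step left them, time stands still between calls to the robot, and variables do not carry over. Pictures are saved under pics/ and viewed, at most 10 in all, crops included, and the job is handed in when it is done.

```bash
mkdir -p pics; ls
cat > h.py <<'E'
import numpy as np, cv2
from station import monitor, read_camera, calibration, job_done, models
def ray(cam,px,cal=None):
    c=cal or calibration(cam); T=np.array(c["world_from_camera"])
    d=T[:3,:3]@np.array([(px[0]-c["cx"])/c["fx"],(px[1]-c["cy"])/c["fy"],1.]); return T[:3,3],d/np.linalg.norm(d)
def atz(cam,px,z,cal=None):
    o,d=ray(cam,px,cal); return o+d*(z-o[2])/d[2]
def tri(rays):
    A=0;b=0
    for o,d in rays:
        M=np.eye(3)-np.outer(d,d); A=A+M; b=b+M@o
    p=np.linalg.solve(A,b); return p,[round(float(np.linalg.norm((np.eye(3)-np.outer(d,d))@(p-o))),1) for o,d in rays]
def proj(cam,p,cal=None):
    c=cal or calibration(cam); T=np.linalg.inv(np.array(c["world_from_camera"])); q=T[:3,:3]@np.array(p,float)+T[:3,3]
    return np.array([c["fx"]*q[0]/q[2]+c["cx"],c["fy"]*q[1]/q[2]+c["cy"]])
def save(img,n): cv2.imwrite("pics/"+n,img[:,:,::-1])
E
python3 - <<'E'
from h import *
np.set_printoptions(precision=1,suppress=True)
s=monitor.get_state(); print(s)
a=read_camera("top"); b=read_camera("side"); w=read_camera("wrist")
np.savez("first.npz",a=a,b=b,w=w)
save(np.hstack([a,b])[:, :],"x.png")
im=np.vstack([cv2.resize(a,(512,384))]); save(a,"top.png"); save(b,"side.png")
for c in ["top","side","wrist"]:
    k=calibration(c);print(c,k["fx"],k["cx"],np.array(k["world_from_camera"]))
    for n in ["rack","lid","pan","bottle","cap","stool","mug","mat"]:
        for r in models.trace(n,c)[:3]: print(n,np.array(r["location"]),round(r["p"],2),r["pixels"].sum(),end="; ")
    print()
E
```

```text
pics
{'time': 0.0, 'q': array([-1.3,  0.1,  1.7,  0. ,  1.4, -0.1]), 'dq': array([-0.,  0., -0., -0., -0.,  0.]), 'joint_efforts': array([ -0. , -41.8, -36. ,   0.1,   0. ,  -0. ]), 'position': array([ 216.5, -612.4,  291. ]), 'tool_rot': array([-0. ,  1. ,  0.2, -0. ]), 'wrist_force': array([ 0.8,  0.4, -0.2]), 'ft_torque': array([-0. , -0. , -0.1]), 'finger_force': 0.0, 'grip_width': 1.0003484279356758}
top 383.62012706422024 261.3486031933284 [[   0.    -1.     0.1  430.2]
 [  -1.    -0.     0.     4.9]
 [  -0.    -0.1   -1.  1131.6]
 [   0.     0.     0.     1. ]]
rack [331.5 197.7] 0.68 4970; rack [321.2 110.8] 0.33 869; lid [215.1 216.1] 0.94 1288; lid [147.8 278.5] 0.78 1174; pan [181.5 215.5] 0.61 131; bottle [224.6 179.1] 0.64 176; cap [214.5 172.1] 0.57 239; stool [153.5 169.1] 0.72 571; stool [315.9 155.9] 0.39 215; mug [154.1 213.9] 0.57 423; mat [191.4 192.3] 0.68 6926; mat [182.3 216. ] 0.57 112; 
side 369.18024119922546 252.0194376233082 [[ -1.   -0.2   0.2 360.7]
 [ -0.2   0.6  -0.8 746.3]
 [  0.   -0.8  -0.6 660.9]
 [  0.    0.    0.    1. ]]
rack [272.1 171.3] 0.67 2428; lid [277.1 217.7] 0.75 1327; lid [341.1 340.3] 0.72 2553; lid [272.3 170.6] 0.49 3001; pan [269.8 246.4] 0.83 928; bottle [227.4 223.2] 0.81 746; cap [226.  193.8] 0.91 465; stool [195.7 272.7] 0.86 1260; mug [250.3 296.5] 0.91 1142; mat [233.5 285.7] 0.73 8638; mat [160.1 195.7] 0.43 863; 
wrist 322.35494553138415 253.9459704985783 [[   0.3   -0.9   -0.2  279.1]
 [  -0.9   -0.3   -0.1 -590.8]
 [  -0.     0.2   -1.   385.6]
 [   0.     0.     0.     1. ]]
```

Run:
```python
from h import *
f=np.load("first.npz")
a=f["a"][80:310,110:410]; b=f["b"][100:400,130:420]
save(np.vstack([cv2.resize(a,(390,300)) ,]),"t0.png")
save(np.hstack([cv2.resize(a,(400,307)),cv2.resize(b,(400,414))[:307]]),"ab.png")
save(cv2.resize(f["a"][70:310,100:420],(800,600)),"topc.png"); save(cv2.resize(f["b"][70:384,110:460],(669,600)),"sidec.png")
```

```text
(no output)
```

View pics/topc.png

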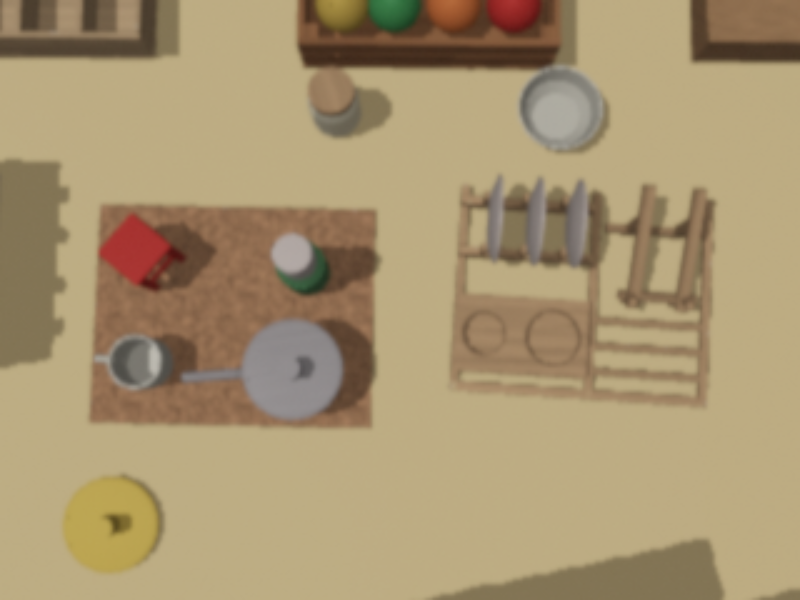

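View pics/sidec.png

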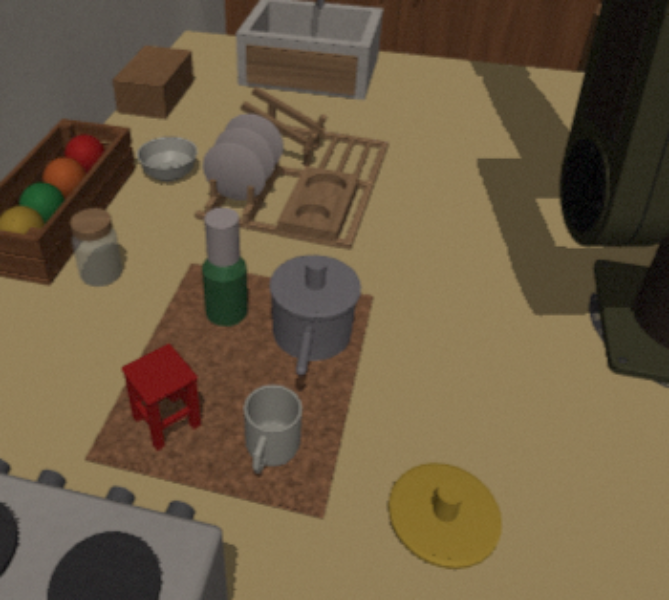

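The top view shows the grey lid on the pan at about (217,218) and the capped bottle at about (218,172). The rack is on the right: small well (294,203), large well (321,205), stand rails near (357,165). The only look-alike of the lid is the yellow disc at (145,280), lying on the table. I choose the grey one on the pan. The caps and bottles have no rivals.

Run:
```python
from h import *
np.set_printoptions(precision=1,suppress=True)
T=lambda x,y:(x/2.5+100,y/2.5+70); S=lambda x,y:(x*350/669+110,y*314/600+70)
for n,t,s in [("knobtop",(303,367),(316,265)),("captop",(293,250),(222,216)),("smallwell",(485,332),(316,207)),("bigwell",(553,337),(327,185)),("rackFR",(705,403),(387,142)),("rackFL",(453,388),(350,243))]:
    p,e=tri([ray("top",T(*t)),ray("side",S(*s))]); print(n,p,e)
for n,t,z in [("small",(485,332),28),("big",(553,337),28),("FL",(453,388),12),("FR",(705,403),12),("BR",(712,203),12),("lid",(293,369),83),("railLtop",(648,187),100),("railRtop",(700,192),100),("pegL",(630,300),60),("pegR",(684,302),60),("bowl",(562,108),40)]:
    print(n,atz("top",T(*t),z))
s=monitor.get_state()
from scipy.spatial.transform import Rotation as R
w,x,y,z=s["tool_rot"];M=R.from_quat([x,y,z,w]).as_matrix();print(s["tool_rot"],M)
Tw=np.array(calibration("wrist")["world_from_camera"]); print("cam in tool",M.T@(Tw[:3,3]-s["position"]),"\n",M.T@Tw[:3,:3])
```

```text
knobtop [463.5 114.5 102.9] [1.3, 1.3]
captop [579.2 120.5 159.7] [0.7, 0.7]
smallwell [504.2 -86.1  38.6] [1.5, 1.5]
bigwell [ 500.9 -165.6   25.3] [0.5, 0.5]
rackFR [ 426.4 -344.    10.5] [0.6, 0.6]
rackFL [443.  -51.    9.6] [1.0, 1.0]
small [506.4 -86.8  28. ]
big [ 501.3 -165.2   28. ]
FL [442. -51.  12.]
FR [ 427.  -343.5   12. ]
BR [ 662.8 -357.    12. ]
lid [460.5 127.3  83. ]
railLtop [ 661.7 -259.   100. ]
railRtop [ 656.6 -315.7  100. ]
pegL [ 541.5 -246.9   60. ]
pegR [ 539.7 -307.5   60. ]
bowl [ 768.1 -175.7   40. ]
[-0.   1.   0.2  0. ] [[ 0.9  0.3  0. ]
 [ 0.3 -0.9  0. ]
 [ 0.  -0.  -1. ]]
cam in tool [ 66.3   0.  -93.4] 
 [[ 0.  -1.  -0.2]
 [ 1.   0.  -0. ]
 [ 0.  -0.2  1. ]]
```

```bash
cat >> h.py <<'E'
from scipy.spatial.transform import Rotation as R
def pose():
    s=monitor.get_state(); w,x,y,z=s["tool_rot"]; return np.array(s["position"]),R.from_quat([x,y,z,w]),s
def want(yaw,tilt=0):  # tool x at yaw (rad) in world, tool down; tilt: lid z leaning to -x by tilt
    return R.from_euler("z",yaw)*R.from_euler("y",-tilt)*R.from_matrix(np.diag([1.,-1,-1]))
def go(p,yaw=0,tilt=0,grasp=False):
    """needed: turn (units of 5deg, tool axes), then shift (units of 60mm) in the target's tool axes. grasp: p is the grasp point"""
    W=want(yaw,tilt); p=np.array(p,float)
    if grasp: p=p-59*W.as_matrix()[:,2]
    c,r,s=pose(); print("t",round(s["time"],2),"at",c.round(1),"turn/5deg",np.degrees((r.inv()*W).as_rotvec()).round(2)/5,"shift/60 now-axes",(r.inv().apply(p-c)/60).round(3),"target-axes",(W.inv().apply(p-c)/60).round(3))
E
python3 -c "
from h import *
go((450,-200,420),-0.05)"
```

```text
t 1.35 at [ 216.6 -612.8  292.2] turn/5deg [-0.    -0.     4.466] shift/60 now-axes [ 5.961 -5.191 -2.129] target-axes [ 3.541 -7.066 -2.129]
```

```bash
python3 -m inch '[[[0,0,-0.43,0,0,0.89],[0,0,-0.43,0,0,0.9],[0,0,-0.43,0,0,0.89],[0,0,-0.43,0,0,0.89],[0,0,-0.42,0,0,0.89]]]' -1; python3 -m inch '[[[0.35,-0.7,0,0,0,0],[0.35,-0.7,0,0,0,0],[0.35,-0.7,0,0,0,0],[0.35,-0.7,0,0,0,0],[0.35,-0.7,0,0,0,0],[0.35,-0.7,0,0,0,0],[0.35,-0.7,0,0,0,0],[0.35,-0.7,0,0,0,0],[0.35,-0.7,0,0,0,0],[0.35,-0.7,0,0,0,0],[0,0,0,0,0,0],[0,0,0,0,0,0]]]'
python3 - <<'E'
from h import *
go((450,-200,420),-0.05)
k=calibration("wrist"); w=read_camera("wrist"); np.savez("w1.npz",w=w,**{a:np.array(b) for a,b in k.items()})
save(cv2.resize(w,(800,600)),"w1.png")
E
```

```text
time: 1.98
position: [216.6, -612.8, 421.6]
tool_rot: [0.0, 1.0, -0.026, 0.0]
wrist_force: [0.9, -0.0, -0.7]
grip_width: 1.003
finger_force: 0.0
time: 3.48
position: [446.9, -204.0, 420.7]
tool_rot: [0.0, 1.0, -0.025, -0.0]
wrist_force: [-0.7, -0.3, -0.4]
grip_width: 1.002
finger_force: 0.0
t 3.48 at [ 446.9 -204.   420.7] turn/5deg [0.006 0.002 0.01 ] shift/60 now-axes [ 0.048 -0.068  0.012] target-axes [ 0.048 -0.068  0.012]
```

View pics/w1.png

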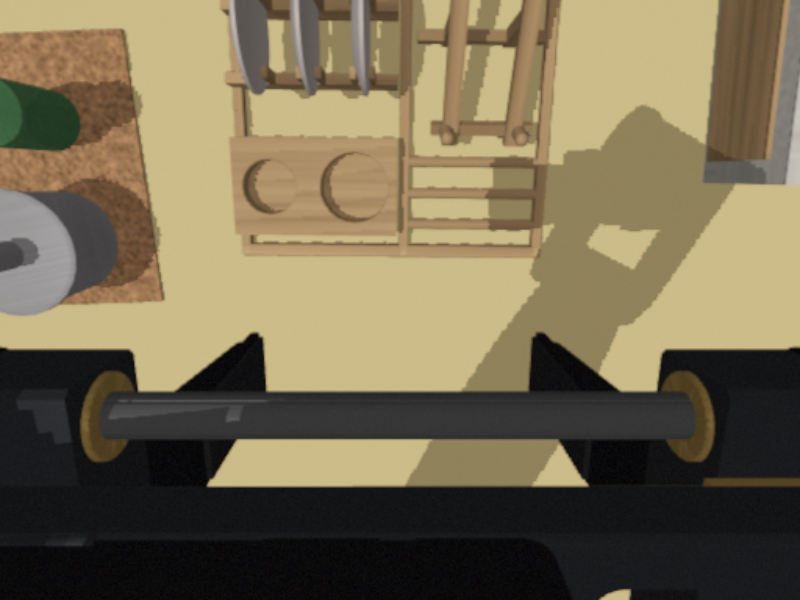

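The wrist view shows the rack well: small well (271,186), large (355,187), peg tips (447,137) and (520,136), in the 800-wide picture. Next comes a second, closer wrist view.

```bash
python3 -m inch '[[[0.35,0,0.2,0,0,0],[0.35,0,0.3,0,0,0],[0.35,0,0.3,0,0,0],[0.1,0,0.2,0,0,0],[0,0,0,0,0,0],[0,0,0,0,0,0]]]'
python3 - <<'E'
from h import *
go((450,-200,420),-0.05)
k=calibration("wrist"); w=read_camera("wrist"); np.savez("w2.npz",w=w,**{a:np.array(b) for a,b in k.items()})
f=np.load("w1.npz")["w"]
save(np.hstack([cv2.resize(f[0:180,140:360],None,fx=1.81,fy=3.3)[:600,:398],cv2.resize(w[0:240,120:370],None,fx=1.6,fy=2.5)[:600,:400]]),"pair.png")
save(cv2.resize(w[0:262,115:365],None,fx=2.29,fy=2.29,interpolation=2),"w2.png")
E
```

```text
time: 4.28
position: [515.6, -207.6, 361.6]
tool_rot: [0.0, 1.0, -0.025, 0.0]
wrist_force: [0.0, 0.4, 0.3]
grip_width: 1.001
finger_force: 0.0
t 4.28 at [ 515.6 -207.6  361.6] turn/5deg [ 0.006 -0.01  -0.002] shift/60 now-axes [-1.098 -0.071 -0.974] target-axes [-1.099 -0.072 -0.973]Traceback (most recent call last):
  File "<stdin>", line 5, in <module>
    return _nx.concatenate(arrs, 1, dtype=dtype, casting=casting)
           ~~~~~~~~~~~~~~~^^^^^^^^^^^^^^^^^^^^^^^^^^^^^^^^^^^^^^^
ValueError: all the input array dimensions except for the concatenation axis must match exactly, but along dimension 0, the array at index 0 has size 594 and the array at index 1 has size 600
```

Run:
```python
from h import *
w=np.load("w2.npz")["w"]
save(cv2.resize(w[0:262,115:415],None,fx=2.29,fy=2.29,interpolation=2),"w2.png")
```

```text
(no output)
```

View pics/w2.png

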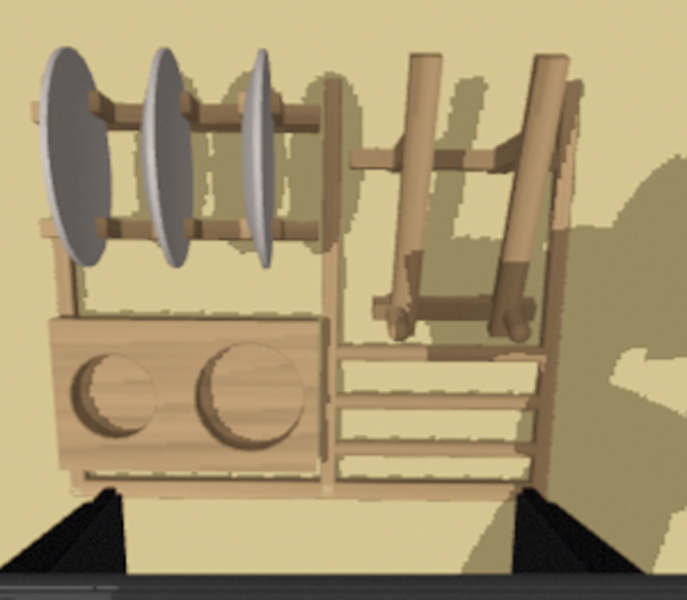

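The second wrist view (687-wide crop) shows small well (114,396), large well (250,397), peg tips (400,326) and (517,326), and rail tops (427,55) and (552,57).

Run:
```python
from h import *
np.set_printoptions(precision=1,suppress=True)
def L(n):
    f=np.load(n); return {k:(f[k] if k=="world_from_camera" else float(f[k])) for k in ["fx","fy","cx","cy","world_from_camera"]}
a,b=L("w1.npz"),L("w2.npz")
A=lambda x,y:(x/1.5625,y/1.5625); B=lambda x,y:(x/2.29+115,y/2.29)
for n,p,q in [("small",(271,186),(114,396)),("big",(355,187),(250,396.5)),("blkBL",(231,138),(50,319)),("blkBR",(399,137),(319,318)),("blkFL",(237,235),(60,468)),("blkFR",(405,234),(320,471)),("pegL",(448,136),(400,327)),("pegR",(520,135),(517,327))]:
    t,e=tri([ray(0,A(*p),a),ray(0,B(*q),b)]); print(n,t,e, "z28:",atz(0,A(*p),28,a)[:2],atz(0,B(*q),28,b)[:2])
yaw=-0.05
for yaw in (-.04,-.05,-.06):
  X=np.array([np.cos(yaw),np.sin(yaw)]);Y=np.array([-X[1],X[0]])
  # origin from block centre at rack (-50,72.5)
  for c in [(-95,-5),(-95,150),(-5,150),(-5,-5)]: pass
  bl=[atz(0,B(*q),28,b)[:2] for q in [(50,319),(319,318),(60,468),(320,471)]]
  o=np.mean(bl,0)-(-50*X+72.5*Y); print(yaw,"origin",o)
  for n,q,z in [("railtopL",(427,55),100),("railtopR",(552,57),100),("small",(114,396),28),("big",(250,396.5),28),("pegL",(400,327),52),("pegR",(517,327),52)]:
    d=atz(0,B(*q),z,b)[:2]-o; print("  ",n,d@X,d@Y)
```

```text
small [508.1 -88.1  30.6] [0.5, 0.5] z28: [508.  -87.9] [507.8 -86.8]
big [ 503.2 -166.7   26.3] [0.2, 0.2] z28: [ 503.2 -167. ] [ 503.5 -166.7]
blkBL [553.6 -52.9  20.2] [0.4, 0.4] z28: [552.8 -55.7] [554.2 -55.3]
blkBR [ 546.6 -210.    22. ] [0.6, 0.6] z28: [ 546.2 -210.6] [ 547.1 -209.4]
blkFL [462.8 -46.4  18.3] [0.7, 0.7] z28: [463.6 -50.2] [465.5 -49.3]
blkFR [ 458.1 -208.8   36.9] [3.2, 3.2] z28: [ 456.6 -212.1] [ 455.9 -205.5]
pegL [ 542.8 -252.5   59.4] [0.1, 0.1] z28: [ 544.9 -255.7] [ 539.7 -255.7]
pegR [ 540.3 -313.3   64.8] [0.1, 0.1] z28: [ 542.5 -322. ] [ 536.4 -322.9]
-0.04 origin [ 552.8 -204.3]
   railtopL 114.6349000207432 -53.91909351587284
   railtopR 113.28826459165711 -108.96506587117231
   small -49.67464432038662 115.60788810631998
   big -50.74799943564886 35.68175707662034
   pegL -8.735885314729112 -49.20918187030176
   pegR -9.352961601663328 -112.67863203303733
-0.05 origin [ 552.  -204.8]
   railtopL 115.89083820975499 -52.26645105267689
   railtopR 115.0947206611494 -107.32313726214709
   small -50.10573228448613 115.60898623244665
   big -50.37978574309807 35.67611810373508
   pegL -7.520876969329242 -48.79046219238561
   pegR -7.503238479267671 -112.26290956908237
-0.06 origin [ 551.3 -205.3]
   railtopL 117.13018745318774 -50.60133204834736
   railtopR 116.88466739615407 -105.66322648924776
   small -50.536809675445255 115.60577349587413
   big -50.011534072289415 35.674161488352965
   pegL -6.310116500833244 -48.35961356932527
   pegR -5.6577649976101965 -111.82871096813908
```

Heights and spacing fit: the rack yaw is about -0.054 and the wells are 80 mm apart. That puts lid_seat near (594,-287,67). Now two wrist views of the lid and bottle.

```bash
python3 -m inch '[[[-0.27,-0.65,-0.12,0,0,0],[-0.27,-0.65,-0.12,0,0,0],[-0.27,-0.65,-0.12,0,0,0],[-0.27,-0.65,-0.12,0,0,0],[-0.27,-0.65,-0.12,0,0,0],[-0.27,-0.65,-0.12,0,0,0],[-0.27,-0.65,-0.12,0,0,0],[-0.27,-0.65,-0.12,0,0,0],[0,0,0,0,0,0],[0,0,0,0,0,0]]]'
cat > look.py <<'E'
import sys; from h import *
n=sys.argv[1]; k=calibration("wrist"); w=read_camera("wrist")
d=dict(w=w,**{a:np.array(b) for a,b in k.items()})
for m in sys.argv[2:]:
    for r in models.trace(m,"wrist")[:2]:
        ys,xs=np.nonzero(r["pixels"]); print(m,round(r["p"],2),np.round(r["location"],1),"box",xs.min(),xs.max(),ys.min(),ys.max())
np.savez(n+".npz",**d)
E
python3 look.py l1 lid cap bottle
python3 -m inch '[[[0.1,-0.3,0.3,0,0,0],[0.2,-0.3,0.3,0,0,0],[0.1,-0.2,0.3,0,0,0],[0,0,0,0,0,0],[0,0,0,0,0,0]]]'
python3 look.py l2 lid cap bottle
python3 - <<'E'
from h import *
a=np.load("l1.npz")["w"];b=np.load("l2.npz")["w"]
save(np.hstack([a[:230,110:360],b[:230,110:360]]).repeat(1,0),"x.png")
save(cv2.resize(np.hstack([a[:230,130:380],b[:230,130:380]]),None,fx=1.6,fy=1.6,interpolation=2),"lids.png")
E
```

```text
time: 5.58
position: [401.9, 110.5, 418.9]
tool_rot: [0.0, 1.0, -0.025, 0.001]
wrist_force: [0.2, -0.2, -0.9]
grip_width: 0.999
finger_force: 0.0
lid 0.96 [110.8 222.4] box 85 147 200 249
lid 0.74 [479.5   3.1] box 468 498 0 10
cap 0.72 [235.8   9.5] box 214 255 0 32
cap 0.69 [243.9  33.2] box 215 260 4 53
bottle 0.76 [240.8  35.9] box 216 260 9 53
time: 6.4
position: [428.4, 157.3, 364.7]
tool_rot: [0.0, 1.0, -0.025, 0.0]
wrist_force: [-0.0, 0.1, 0.8]
grip_width: 1.003
finger_force: 0.0
lid 0.92 [277.5 136.4] box 231 326 89 185
lid 0.85 [121.4 237.7] box 102 165 225 292
cap 0.65 [281.9  17.7] box 262 311 0 45
bottle 0.87 [272.1  45.2] box 255 306 10 65
bottle 0.73 [453.4  90.7] box 399 511 0 144
```

View pics/lids.png

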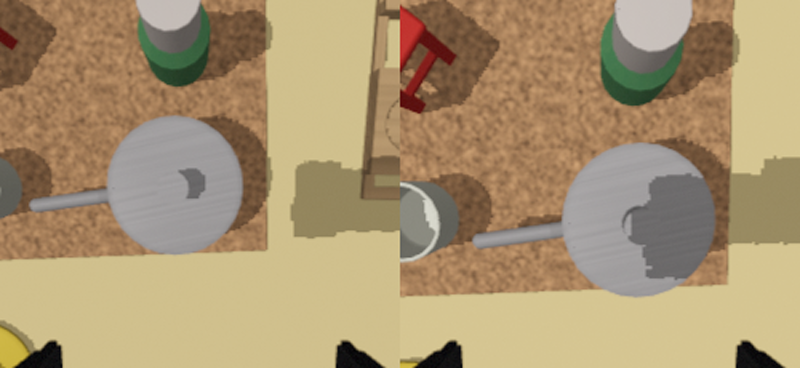

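The grey lid on the pan shows in both wrist crops, centre about (239,116) and (279,137) full pixels; the yellow one peeks in at the lower left edge.

Run:
```python
from h import *
np.set_printoptions(precision=1,suppress=True)
def L(n):
    f=np.load(n); return {k:(f[k] if k=="world_from_camera" else float(f[k])) for k in ["fx","fy","cx","cy","world_from_camera"]}
a,b=L("l1.npz"),L("l2.npz")
print(tri([ray(0,(239.1,115.6),a),ray(0,(278.8,137.1),b)]), atz(0,(239.1,115.6),86,a),atz(0,(278.8,137.1),86,b))
print("cap",atz(0,(288,8.8),159,b), tri([ray(0,(288,8.8),b),ray("top",(217.2,170))]))
p=tri([ray(0,(239.1,115.6),a),ray(0,(278.8,137.1),b)])[0]
go((p[0],p[1],103),-0.05,grasp=True)
```

```text
(array([464.4, 127.1,  81.6]), [0.1, 0.1]) [464.3 127.   86. ] [464.8 127.4  86. ]
cap [576.9 121.6 159. ] (array([580.3, 121.2, 150.8]), [1.1, 1.1])
t 6.6 at [428.4 157.4 365.3] turn/5deg [-0. -0.  0.] shift/60 now-axes [0.6 0.5 3.4] target-axes [0.6 0.5 3.4]
```

```bash
python3 -m inch '[[[0.21,0.16,0.4,0,0,0],[0.21,0.16,0.5,0,0,0],[0.21,0.15,0.5,0,0,0],[0,0,0.5,0,0,0],[0,0,0.5,0,0,0],[0,0,0.4,0,0,0],[0,0,0,0,0,0],[0,0,0,0,0,0]]]' -1
python3 -c "
from h import *
go((464.5,127.2,108),-0.05,grasp=True)"
```

```text
time: 7.6
position: [465.4, 127.7, 197.7]
tool_rot: [-0.0, 1.0, -0.025, 0.001]
wrist_force: [0.9, -0.8, 1.2]
grip_width: 1.0
finger_force: 0.0
t 7.6 at [465.4 127.7 197.7] turn/5deg [-0.006 -0.024  0.006] shift/60 now-axes [-0.016  0.009  0.512] target-axes [-0.015  0.008  0.512]
```

```bash
python3 -m inch '[[[-0.01,0,0.2,0,0,0],[0,0,0.2,0,0,0],[0,0,0.11,0,0,0],[0,0,0,0,0,0]]]' -1
python3 -m inch '[[[0,0,0,0,0,0],[0,0,0,0,0,0],[0,0,0,0,0,0],[0,0,0,0,0,0],[0,0,0,0,0,0],[0,0,0,0,0,0]]]' 1 40
```

```text
time: 8.1
position: [463.8, 127.6, 165.0]
tool_rot: [0.0, 1.0, -0.025, -0.001]
wrist_force: [0.1, 0.6, 0.1]
grip_width: 1.001
finger_force: 0.0
time: 8.85
position: [464.1, 127.6, 165.7]
tool_rot: [-0.0, 1.0, -0.025, 0.0]
wrist_force: [0.5, 0.6, -0.2]
grip_width: 0.426
finger_force: 0.0
```

```bash
python3 -m inch '[[[0,0,0,0,0,0],[0,0,0,0,0,0],[0,0,0,0,0,0],[0,0,0,0,0,0]]]'
python3 -m inch '[[[0,0,-0.1,0,0,0],[0,0,-0.3,0,0,0],[0,0,-0.4,0,0,0],[0,0,-0.5,0,0,0],[0,0,-0.5,0,0,0],[0,0,0,0,0,0]]]'
python3 -c "
from h import *
go((594,-287,200),-0.054,grasp=True)"
```

```text
time: 9.35
position: [464.1, 127.6, 165.6]
tool_rot: [0.0, 1.0, -0.025, -0.0]
wrist_force: [-0.3, -0.5, -0.4]
grip_width: 0.246
finger_force: 40.0
time: 10.1
position: [465.6, 127.9, 277.9]
tool_rot: [-0.001, 1.0, -0.025, 0.004]
wrist_force: [0.1, 0.3, -0.7]
grip_width: 0.246
finger_force: 40.0
t 10.1 at [465.6 127.9 277.9] turn/5deg [-0.018 -0.086  0.054] shift/60 now-axes [2.475 6.802 0.322] target-axes [2.51  6.79  0.314]
```

```bash
python3 -m inch '[[[0.15,0.4,0,0,0,0],[0.25,0.7,0,0,0,0],[0.27,0.74,0,0,0,0],[0.27,0.74,0,0,0,0],[0.27,0.74,0,0,0,0],[0.27,0.74,0,0,0,0],[0.27,0.74,0,0,0,0],[0.27,0.74,0,0,0,0],[0.25,0.7,0,0,0,0],[0.16,0.5,0,0,0,0],[0,0,0,0,0,0],[0,0,0,0,0,0]]]'
python3 - <<'E'
from h import *
t=np.radians(25);X=np.array([.9985,-.054,0]);n=-np.sin(t)*X+np.cos(t)*np.array([0,0,1]);u=np.cos(t)*X+np.sin(t)*np.array([0,0,1])
seat=np.array([594,-287,67.])
for d,h in [(6,70),(6,3),(0,0)]: print(d,h);go(seat+u*d+n*(h+33.6),-.054,t,grasp=True)
E
```

```text
time: 11.6
position: [589.3, -282.8, 272.4]
tool_rot: [-0.001, 1.0, -0.025, -0.001]
wrist_force: [-0.3, -0.9, -1.0]
grip_width: 0.246
finger_force: 40.0
6 70
t 11.6 at [ 589.3 -282.8  272.4] turn/5deg [-0.026  5.02   0.048] shift/60 now-axes [-0.971  0.062  0.927] target-axes [-1.272  0.066  0.428]
6 3
t 11.6 at [ 589.3 -282.8  272.4] turn/5deg [-0.026  5.02   0.048] shift/60 now-axes [-0.497  0.066  1.938] target-axes [-1.272  0.066  1.544]
0 0
t 11.6 at [ 589.3 -282.8  272.4] turn/5deg [-0.026  5.02   0.048] shift/60 now-axes [-0.566  0.066  2.026] target-axes [-1.372  0.066  1.594]
```

```bash
python3 -m inch '[[[-0.24,0.01,0,0,0.5,0],[-0.24,0.01,0,0,0.9,0],[-0.24,0.02,0,0,0.9,0],[-0.25,0.02,0,0,0.9,0],[0,0,0,0,0.9,0],[0,0,0,0,0.9,0],[0,0,0,0,0,0.04],[0,0,0,0,0,0]]]'
python3 - <<'E'
from h import *
t=np.radians(25);X=np.array([.9985,-.054,0]);n=-np.sin(t)*X+np.cos(t)*np.array([0,0,1]);u=np.cos(t)*X+np.sin(t)*np.array([0,0,1])
seat=np.array([594,-287,67.])
for d,h in [(6,40),(6,3)]: print(d,h);go(seat+u*d+n*(h+33.6),-.054,t,grasp=True)
b=read_camera("side"); save(cv2.resize(b[70:230,180:380],(800,640))[:600],"hover.png")
E
```

```text
time: 12.6
position: [531.9, -283.5, 268.4]
tool_rot: [0.005, 0.976, -0.025, 0.216]
wrist_force: [-0.2, -0.3, -0.5]
grip_width: 0.246
finger_force: 40.0
6 40
t 12.6 at [ 531.9 -283.5  268.4] turn/5deg [-0.026  0.01   0.016] shift/60 now-axes [-0.378  0.005  1.271] target-axes [-0.379  0.002  1.27 ]
6 3
t 12.6 at [ 531.9 -283.5  268.4] turn/5deg [-0.026  0.01   0.016] shift/60 now-axes [-0.378  0.006  1.887] target-axes [-0.379  0.002  1.887]
```

View pics/hover.png

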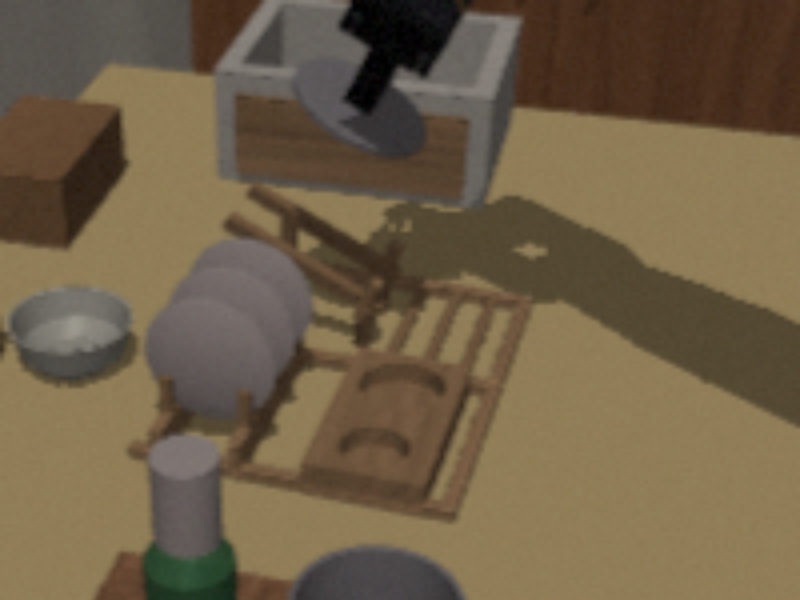

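The lid hangs parallel to the rails, about (360,105) in the crop, above the stand. The pan below is open and the bottle is still capped.

```bash
python3 -m inch '[[[-0.19,0,0.2,0,0,0],[-0.19,0,0.3,0,0,0],[0,0,0.35,0,0,0],[0,0,0.35,0,0,0],[0,0,0.25,0,0,0],[0,0,0.15,0,0,0],[0,0,0,0,0,0],[0,0,0,0,0,0]]]'
python3 - <<'E'
from h import *
t=np.radians(25);X=np.array([.9985,-.054,0]);n=-np.sin(t)*X+np.cos(t)*np.array([0,0,1]);u=np.cos(t)*X+np.sin(t)*np.array([0,0,1])
seat=np.array([594,-287,67.])
for d,h in [(6,0)]: print(d,h);go(seat+u*d+n*(h+33.6),-.054,t,grasp=True)
E
```

```text
time: 13.65
position: [552.0, -285.4, 172.4]
tool_rot: [0.005, 0.976, -0.026, 0.217]
wrist_force: [-0.2, -0.2, -0.2]
grip_width: 0.247
finger_force: 40.0
6 0
t 13.65 at [ 552.  -285.4  172.4] turn/5deg [-0.014 -0.012  0.01 ] shift/60 now-axes [-0.008 -0.01   0.345] target-axes [-0.007 -0.011  0.345]
```

```bash
python3 -m inch '[[[0,0,0.1,0,0,0],[0,0,0.1,0,0,0],[0,0,0.06,0,0,0],[0,0,0,0,0,0],[0,0,0,0,0,0]]]'
python3 -m inch '[[[0,0,0.03,0,0,0],[0,0,0.03,0,0,0],[0,0,0,0,0,0],[0,0,0,0,0,0]]]'
```

```text
time: 14.28
position: [558.4, -285.5, 157.6]
tool_rot: [0.005, 0.976, -0.026, 0.216]
wrist_force: [-0.5, -0.7, -1.1]
grip_width: 0.246
finger_force: 40.0
time: 14.78
position: [559.8, -285.5, 154.2]
tool_rot: [0.005, 0.976, -0.026, 0.216]
wrist_force: [1.0, 0.2, -0.8]
grip_width: 0.246
finger_force: 40.0
```

```bash
for i in 1 2; do python3 -m inch '[[[0,0,0.02,0,0,0],[0,0,0.02,0,0,0],[0,0,0,0,0,0]]]' | sed -n '2p;4p'; done
```

```text
position: [560.3, -285.5, 153.9]
wrist_force: [-13.6, 4.7, 13.5]
position: [560.7, -285.6, 153.9]
wrist_force: [-31.2, 9.4, 30.4]
```

```bash
python3 -m inch '[[[0,0,-0.03,0,0,0],[0,0,0,0,0,0],[0,0,0,0,0,0]]]' | sed -n '2p;4p';  for i in 1 2 3; do python3 -m inch '[[[-0.03,0,0,0,0,0],[0,0,0,0,0,0]]]' | sed -n '2p;4p'; done
```

```text
position: [560.6, -285.7, 153.9]
wrist_force: [-15.8, 4.7, 16.0]
position: [560.3, -285.6, 153.8]
wrist_force: [-8.2, 4.8, 12.4]
position: [559.7, -286.0, 153.6]
wrist_force: [-1.1, 4.3, 9.5]
position: [558.4, -286.3, 153.1]
wrist_force: [0.7, 1.3, 7.8]
```

```bash
for i in 1 2 3 4; do python3 -m inch '[[[-0.03,0,0,0,0,0],[0,0,0,0,0,0]]]' | sed -n '2p;4p'; done
```

```text
position: [556.8, -286.5, 152.4]
wrist_force: [0.3, 0.7, 7.7]
position: [555.3, -286.6, 151.7]
wrist_force: [0.8, -0.7, 6.9]
position: [554.6, -286.5, 151.6]
wrist_force: [5.0, 0.6, 6.1]
position: [553.9, -286.3, 151.6]
wrist_force: [10.2, 2.5, 6.2]
```

The pegs are reached at a lid origin of about (593.5,-287.5), which matches the measured seat. Releasing.

```bash
python3 -m inch '[[[0.02,0,0,0,0,0],[0,0,0,0,0,0],[0,0,0,0,0,0],[0,0,0,0,0,0],[0,0,0,0,0,0],[0,0,0,0,0,0]]]' -0.2
python3 -m inch '[[[0,0,-0.2,0,0,0],[0,0,-0.4,0,0,0],[0,0,-0.5,0,0,0],[0,0,-0.5,0,0,0],[0,0,-0.5,0,-0.6,0],[0,0,-0.3,0,-0.9,0],[0,0,0,0,-0.9,0],[0,0,0,0,-0.9,0],[0,0,0,0,-0.9,0],[0,0,0,0,-0.8,0],[0,0,0,0,0,0]]]' -1
python3 - <<'E'
from h import *
b=read_camera("side"); save(cv2.resize(b[70:190,200:360],(640,480)),"seat.png")
for r in models.trace("lid","side")[:2]: print(r["p"],r["location"])
for r in models.trace("cap","side")[:1]:
    ys,xs=np.nonzero(r["pixels"]); print(xs.min(),xs.max(),ys.min(),ys.max())
go((500,121,360),-.054)
E
```

```text
time: 18.4
position: [551.3, -284.1, 148.0]
tool_rot: [0.004, 0.976, -0.026, 0.217]
wrist_force: [-2.6, 7.1, 10.0]
grip_width: 0.596
finger_force: 4.8
time: 19.77
position: [490.9, -282.2, 277.2]
tool_rot: [-0.001, 1.0, -0.026, -0.0]
wrist_force: [0.3, -0.0, 0.5]
grip_width: 1.0
finger_force: 0.0
0.74 [344.0, 340.8]
217 235 179 209
t 19.93 at [ 490.4 -282.1  277.4] turn/5deg [-0.018 -0.004  0.012] shift/60 now-axes [-0.196 -6.72  -1.367] target-axes [-0.203 -6.717 -1.377]
```

View pics/seat.png

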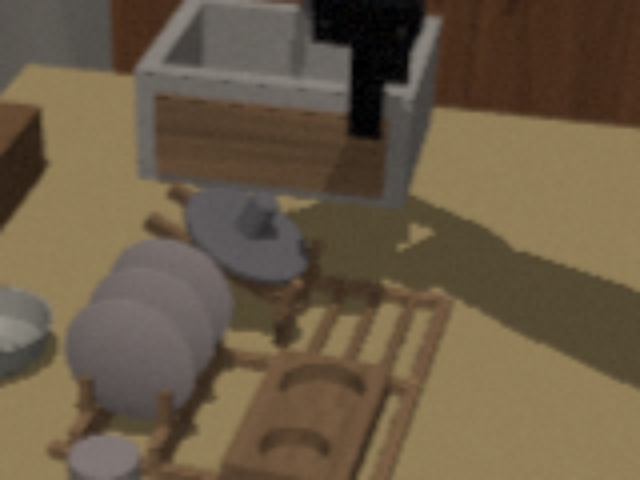

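The lid sits flat on the rails against the pegs, knob out, at about (250,235) in the crop. Now the cap.

```bash
python3 -m inch '[[[0,-0.5,-0.15,0,0,0],[0,-0.74,-0.15,0,0,0],[0,-0.74,-0.15,0,0,0],[0,-0.74,-0.15,0,0,0],[0,-0.74,-0.15,0,0,0],[0,-0.74,-0.15,0,0,0],[0,-0.74,-0.15,0,0,0],[0,-0.74,-0.15,0,0,0],[0,-0.74,-0.15,0,0,0],[0,-0.3,0,0,0,0],[0,0,0,0,0,0],[0,0,0,0,0,0]]]' | sed -n 2p
python3 look.py c1 cap bottle
python3 -m inch '[[[0.3,-0.25,0.2,0,0,0],[0.3,-0.25,0.2,0,0,0],[0,0,0,0,0,0],[0,0,0,0,0,0]]]' | sed -n 2p
python3 look.py c2 cap bottle
python3 - <<'E'
from h import *
a=np.load("c1.npz")["w"];b=np.load("c2.npz")["w"]
save(cv2.resize(np.hstack([a[:180,150:350],b[:180,150:350]]),None,fx=2,fy=2,interpolation=2),"caps.png")
E
```

```text
position: [511.9, 119.4, 358.5]
cap 0.57 [252.2 111.2] box 224 270 87 132
bottle 0.81 [269.7 114.6] box 241 273 85 135
bottle 0.59 [247.3 109.1] box 225 270 86 133
position: [549.4, 147.9, 335.5]
cap 0.87 [283.2 152.3] box 259 307 127 177
bottle 0.72 [265.6 126.1] box 252 299 117 161
bottle 0.42 [442.6 180.4] box 398 511 41 232
```

View pics/caps.png

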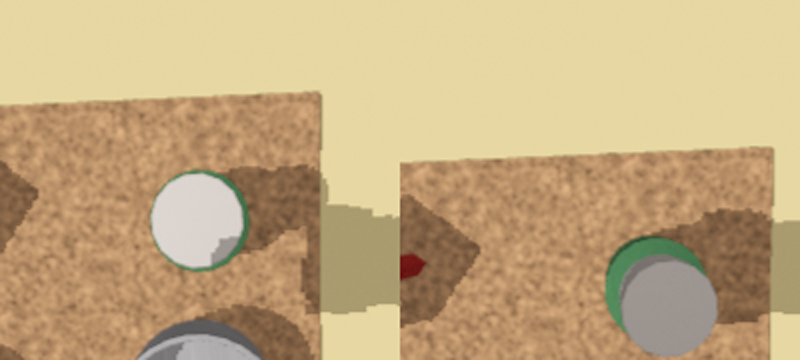

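The crops show the white cap top from straight above, at full pixels (249,110) and (284.5,152.7), over the green bottle.

Run:
```python
from h import *
np.set_printoptions(precision=1,suppress=True)
def L(n):
    f=np.load(n); return {k:(f[k] if k=="world_from_camera" else float(f[k])) for k in ["fx","fy","cx","cy","world_from_camera"]}
a,b=L("c1.npz"),L("c2.npz")
A,B=(249,110.2),(284.5,152.7)
print(tri([ray(0,A,a),ray(0,B,b)]),atz(0,A,159,a),atz(0,B,159,b))
p=(atz(0,A,159,a)+atz(0,B,159,b))/2
go((p[0],p[1],141),-.054,grasp=True)
```

```text
(array([579.4, 120.5, 150.2]), [0.3, 0.3]) [579.2 120.6 159. ] [580.7 121.1 159. ]
t 22.23 at [549.4 148.1 336.1] turn/5deg [-0. -0.  0.] shift/60 now-axes [0.5 0.4 2.3] target-axes [0.5 0.4 2.3]
```

```bash
python3 -m inch '[[[0.18,0.14,0.2,0,0,0],[0.18,0.14,0.2,0,0,0],[0.17,0.15,0.2,0,0,0],[0,0,0,0,0,0],[0,0,0,0,0,0],[0,0,0.4,0,0,0],[0,0,0.4,0,0,0],[0,0,0.4,0,0,0],[0,0,0.3,0,0,0],[0,0,0.16,0,0,0],[0,0,0,0,0,0],[0,0,0,0,0,0]]]' -1 15
python3 -c "
from h import *
go((580,120.8,141),-.054,grasp=True)"
python3 -m inch '[[[0,0,0,0,0,0],[0,0,0,0,0,0],[0,0,0,0,0,0],[0,0,0,0,0,0],[0,0,0,0,0,0],[0,0,0,0,0,0],[0,0,0,0,0,0],[0,0,0,0,0,0]]]' 1 15
```

```text
time: 23.72
position: [580.6, 121.4, 200.7]
tool_rot: [-0.001, 1.0, -0.026, 0.001]
wrist_force: [-0.1, -0.2, 0.6]
grip_width: 0.998
finger_force: 0.0
t 23.73 at [580.6 121.4 200.7] turn/5deg [-0.02  -0.02   0.018] shift/60 now-axes [-0.009  0.011  0.012] target-axes [-0.009  0.011  0.012]
time: 24.72
position: [580.0, 121.3, 199.5]
tool_rot: [-0.001, 1.0, -0.026, -0.0]
wrist_force: [-0.5, -0.5, -0.2]
grip_width: 0.435
finger_force: 15.0
```

```bash
python3 -m inch '[[[0,0,-0.05,0,0,0],[0,0,-0.15,0,0,0],[0,0,-0.25,0,0,0],[0,0,-0.3,0,0,0],[0,0,-0.3,0,0,0],[0,0,-0.35,0,0,0],[0,0,-0.2,0,0,0],[0,0,0,0,0,0],[0,0,0,0,0,0]]]'
python3 look.py d1 bottle
python3 -c "
from h import *
go((508,-87.3,180),-.054,grasp=True)"
```

```text
time: 25.85
position: [579.6, 121.1, 294.7]
tool_rot: [-0.001, 1.0, -0.026, -0.001]
wrist_force: [-0.7, -0.1, -0.4]
grip_width: 0.432
finger_force: 15.0
bottle 0.69 [254.7 169.6] box 226 282 145 196
t 25.95 at [579.5 121.1 294.3] turn/5deg [-0.014  0.024  0.016] shift/60 now-axes [-1.006  3.533  0.92 ] target-axes [-1.003  3.533  0.922]
```

```bash
python3 -m inch '[[[-0.1,0.3,0,0,0,0],[-0.15,0.55,0,0,0,0],[-0.18,0.62,0,0,0,0],[-0.18,0.62,0.1,0,0,0],[-0.18,0.62,0.2,0,0,0],[-0.13,0.5,0.3,0,0,0],[-0.08,0.32,0.3,0,0,0],[0,0,0,0,0,0],[0,0,0,0,0,0]]]'
python3 - <<'E'
from h import *
t=read_camera("top"); s=read_camera("side")
for c in("top","side"):
  for n in("bottle","cap"):
    for r in models.trace(n,c)[:2]:
      ys,xs=np.nonzero(r["pixels"]); print(c,n,round(r["p"],2),np.round(r["location"],1),"box",xs.min(),xs.max(),ys.min(),ys.max())
save(cv2.resize(np.hstack([t[140:270,170:360],s[110:240,190:380]]),None,fx=2.1,fy=2.1,interpolation=2),"capw.png")
go((508,-87.3,60),-.054,grasp=True)
E
```

```text
time: 27.08
position: [509.0, -87.1, 241.9]
tool_rot: [-0.001, 1.0, -0.026, 0.0]
wrist_force: [0.5, -0.4, -0.7]
grip_width: 0.436
finger_force: 15.0
top bottle 0.93 [218.9 174. ] box 210 231 165 187
side bottle 0.91 [228.  217.8] box 216 239 182 240
side cap 0.71 [244.3 145.5] box 225 253 137 159
side cap 0.57 [278.5 143.9] box 268 283 129 150
t 27.38 at [509.3 -86.6 241.9] turn/5deg [-0.014 -0.01   0.028] shift/60 now-axes [-0.023  0.015  2.048] target-axes [-0.021  0.012  2.048]
```

View pics/capw.png

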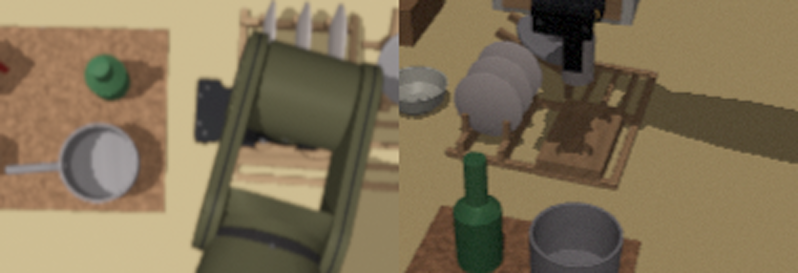

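The cap hangs over the wells and the uncapped bottle still stands upright. Lowering.

```bash
python3 -m inch '[[[-0.02,0.01,0.3,0,0,0],[0,0,0.4,0,0,0],[0,0,0.4,0,0,0],[0,0,0.4,0,0,0],[0,0,0.3,0,0,0],[0,0,0.18,0,0,0],[0,0,0,0,0,0],[0,0,0,0,0,0]]]'
python3 -c "
from h import *
go((508,-87.3,52),-.054,grasp=True)"
for i in 1 2; do python3 -m inch '[[[0,0,0.03,0,0,0],[0,0,0.03,0,0,0],[0,0,0,0,0,0]]]' | sed -n '2p;4p'; done
```

```text
time: 28.38
position: [508.3, -87.6, 123.3]
tool_rot: [-0.001, 1.0, -0.026, 0.001]
wrist_force: [0.1, -0.8, -0.3]
grip_width: 0.437
finger_force: 15.0
t 28.38 at [508.3 -87.6 123.3] turn/5deg [-0.014 -0.018  0.016] shift/60 now-axes [-0.006 -0.005  0.206] target-axes [-0.006 -0.005  0.206]
position: [507.7, -87.4, 118.9]
wrist_force: [-0.1, -0.4, -0.0]
position: [507.5, -87.4, 115.0]
wrist_force: [-1.2, -0.7, -0.6]
```

```bash
for i in 1 2; do python3 -m inch '[[[0,0,0.02,0,0,0],[0,0,0.02,0,0,0],[0,0,0,0,0,0]]]' | sed -n '2p;4p'; done
```

```text
position: [507.7, -87.4, 112.8]
wrist_force: [0.2, -0.6, -0.6]
position: [507.8, -87.4, 110.5]
wrist_force: [-0.2, 0.2, -0.5]
```

```bash
python3 -m inch '[[[0,0,0.015,0,0,0],[0,0,0.015,0,0,0],[0,0,0,0,0,0]]]' | sed -n '2p;4p'
```

```text
position: [508.1, -87.5, 110.5]
wrist_force: [-5.7, 1.3, 11.0]
```

```bash
python3 -m inch '[[[0,0,-0.01,0,0,0],[0,0,0,0,0,0],[0,0,0,0,0,0],[0,0,0,0,0,0],[0,0,0,0,0,0]]]' -0.2
python3 -m inch '[[[0,0,-0.2,0,0,0],[0,0,-0.4,0,0,0],[0,0,-0.6,0,0,0],[0,0,-0.6,0,0,0],[0,0,-0.6,0,0,0],[0,0,-0.6,0,0,0],[0,0,-0.6,0,0,0],[0,0,-0.4,0,0,0],[0,0,0,0,0,0]]]' -1
python3 -c "
from h import *
go((512,120,358),-.054)"
```

```text
time: 30.88
position: [507.6, -87.4, 109.1]
tool_rot: [-0.001, 1.0, -0.026, -0.0]
wrist_force: [0.0, -0.2, 0.2]
grip_width: 0.6
finger_force: 0.0
time: 32.0
position: [508.4, -88.0, 352.7]
tool_rot: [-0.0, 1.0, -0.026, 0.003]
wrist_force: [-0.7, 0.7, 0.9]
grip_width: 0.999
finger_force: 0.0
t 32.0 at [508.4 -88.  352.7] turn/5deg [-0.002 -0.066  0.016] shift/60 now-axes [-0.122 -3.465 -0.088] target-axes [-0.128 -3.464 -0.088]
```

```bash
python3 -m inch '[[[-0.02,-0.35,0,0,0,0],[-0.02,-0.6,0,0,0,0],[-0.02,-0.65,0,0,0,0],[-0.02,-0.65,0,0,0,0],[-0.02,-0.65,0,0,0,0],[-0.02,-0.4,0,0,0,0],[0,-0.16,0,0,0,0],[0,0,0,0,0,0],[0,0,0,0,0,0],[0,0,0,0,0,0]]]' | sed -n 2p
cat > bot.py <<'E'
import sys; from h import *
np.set_printoptions(precision=1,suppress=True)
k=calibration("wrist"); w=read_camera("wrist"); np.savez(sys.argv[1],w=w,wfc=k["world_from_camera"])
i=w.astype(int); m=((i[:,:,1]>i[:,:,0]*1.3)&(i[:,:,1]>i[:,:,2]*1.15)&(i[:,:,1]>25)).astype(np.uint8)
n,l,st,ce=cv2.connectedComponentsWithStats(m); j=1+np.argmax(st[1:,4]); pts=np.argwhere(l==j)[:,::-1].astype(np.float32)
c,r=cv2.minEnclosingCircle(pts); print("n",st[j],"circ",c,r, "expected r",k["fx"]*28/(k["world_from_camera"][2][3]-82))
print("body at z82",atz("wrist",c,82,k),"cam",np.array(k["world_from_camera"])[:3,3])
h,v=np.histogram(i[l==j][:,1],8); print(h,v)
E
python3 bot.py b1.npz
python3 -m inch '[[[0.2,0.2,0.3,0,0,0],[0.2,0.2,0.3,0,0,0],[0,0,0,0,0,0],[0,0,0,0,0,0],[0,0,0,0,0,0]]]' | sed -n 2p
python3 bot.py b2.npz
python3 - <<'E'
from h import *
a=np.load("b1.npz")["w"];b=np.load("b2.npz")["w"]
save(cv2.resize(np.hstack([a[60:200,190:330],b[60:200,190:330]]),None,fx=2.8,fy=2.8,interpolation=2),"bots.png")
E
```

```text
position: [511.5, 119.1, 349.5]
n [ 225   85   50   51 2012] circ (249.385498046875, 109.81298065185547) 25.599483489990234 expected r 25.008774413431368
body at z82 [579.7 121.1  82. ] cam [577.7 115.5 442.9]
[  8 246 283 213 317 286 179 480] [ 99.  106.6 114.2 121.9 129.5 137.1 144.8 152.4 160. ]
position: [534.3, 94.9, 314.2]
n [ 199  108   55   55 2381] circ (226.49298095703125, 134.32447814941406) 27.895177841186523 expected r 27.716321731180013
body at z82 [580.  120.7  82. ] cam [600.4  91.3 407.7]
[110  44  48 473 504 344 248 610] [ 68.   80.2  92.5 104.8 117.  129.2 141.5 153.8 166. ]
```

View pics/bots.png

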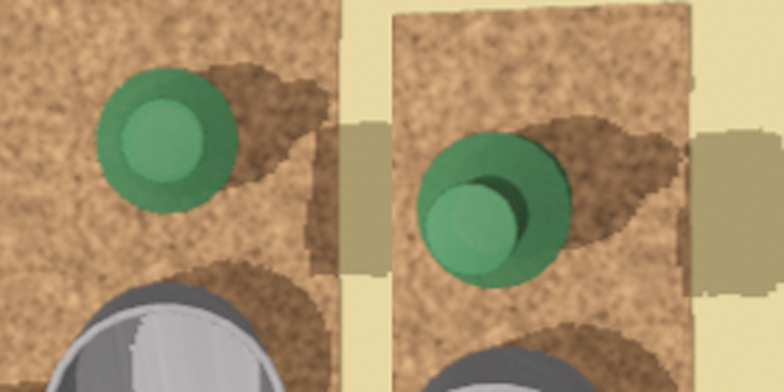

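The crops show the body concentric with the neck. Both views put the body at (579.8,120.9), and the neck top is at (248,110) and (218,142).

Run:
```python
from h import *
K=calibration("wrist"); f=lambda n:dict(K,world_from_camera=np.load(n)["wfc"])
print(tri([ray(0,(248,110.4),f("b1.npz")),ray(0,(218.2,141.8),f("b2.npz"))]))
go((579.8,120.9,126),-.054,grasp=True)
```

```text
(array([578.87220014, 121.31142982, 151.95913757]), [0.0, 0.0])
t 33.98 at [534.3  95.  314.3] turn/5deg [-0.02  -0.014  0.02 ] shift/60 now-axes [ 0.732 -0.467  2.157] target-axes [ 0.734 -0.472  2.155]
```

```bash
python3 -m inch '[[[0.2,-0.12,0.1,0,0,0],[0.3,-0.19,0.1,0,0,0],[0.23,-0.16,0.1,0,0,0],[0,0,0,0,0,0],[0,0,0.3,0,0,0],[0,0,0.4,0,0,0],[0,0,0.4,0,0,0],[0,0,0.35,0,0,0],[0,0,0.2,0,0,0],[0,0,0.2,0,0,0],[0,0,0,0,0,0],[0,0,0,0,0,0]]]' -1
python3 -c "
from h import *
go((579.5,121,126),-.054,grasp=True)"
python3 -m inch '[[[0,0,0,0,0,0],[0,0,0,0,0,0],[0,0,0,0,0,0],[0,0,0,0,0,0],[0,0,0,0,0,0],[0,0,0,0,0,0],[0,0,0,0,0,0],[0,0,0,0,0,0],[0,0,0,0,0,0],[0,0,0,0,0,0]]]' 1 40
```

```text
time: 35.48
position: [579.8, 120.8, 185.4]
tool_rot: [-0.001, 1.0, -0.026, 0.001]
wrist_force: [0.2, -0.5, -0.2]
grip_width: 1.0
finger_force: 0.0
t 35.48 at [579.8 120.8 185.4] turn/5deg [-0.02  -0.016  0.016] shift/60 now-axes [-0.006 -0.003  0.006] target-axes [-0.006 -0.003  0.006]
time: 36.72
position: [579.3, 120.8, 184.6]
tool_rot: [-0.001, 1.0, -0.026, -0.0]
wrist_force: [0.4, 0.9, -0.5]
grip_width: 0.261
finger_force: 40.0
```

```bash
python3 -m inch '[[[0,0,-0.05,0,0,0],[0,0,-0.15,0,0,0],[0,0,-0.3,0,0,0],[0,0,-0.4,0,0,0],[0,0,-0.45,0,0,0],[0,0,-0.35,0,0,0],[0,0,-0.15,0,0,0],[0,0,0,0,0,0],[0,0,0,0,0,0]]]'
python3 -c "
from h import *
go((503.3,-166.8,240),-.054,grasp=True)"
```

```text
time: 37.85
position: [578.8, 120.5, 294.2]
tool_rot: [-0.001, 1.0, -0.026, -0.001]
wrist_force: [0.4, -0.0, -1.9]
grip_width: 0.264
finger_force: 40.0
t 37.85 at [578.8 120.5 294.2] turn/5deg [-0.012  0.026  0.016] shift/60 now-axes [-1.006  4.848 -0.083] target-axes [-0.999  4.85  -0.08 ]
```

```bash
python3 -m inch '[[[-0.12,0.2,0,0,0,0],[-0.16,0.4,0,0,0,0],[-0.16,0.55,0,0,0,0],[-0.16,0.6,0,0,0,0],[-0.12,0.6,0,0,0,0],[-0.1,0.6,0,0,0,0],[-0.1,0.6,0,0,0,0],[-0.08,0.55,0,0,0,0],[0,0.45,0,0,0,0],[0,0.3,0,0,0,0],[0,0,0,0,0,0],[0,0,0,0,0,0]]]'
python3 - <<'E'
from h import *
np.set_printoptions(precision=1,suppress=True)
go((503.3,-166.8,132),-.054,grasp=True)
read_camera("side"); read_camera("wrist")
for c in("side","wrist"):
  for n in ("bottle","cap","lid"):
    for r in models.trace(n,c)[:2]:
      ys,xs=np.nonzero(r["pixels"]); print(c,n,round(r["p"],2),np.round(r["location"],1),"box",xs.min(),xs.max(),ys.min(),ys.max())
# expected cap in side and wrist
for c in("side","wrist"): print(c,"cap expected",proj(c,(507.8,-87.4,70)),proj(c,(507.8,-87.4,40)),"bottle base exp",proj(c,(503.3,-166.8,118)),"lid exp",proj(c,(590,-287,85)))
E
```

```text
time: 39.35
position: [504.1, -166.3, 294.9]
tool_rot: [-0.001, 1.0, -0.026, -0.0]
wrist_force: [-0.0, 0.4, -1.1]
grip_width: 0.263
finger_force: 40.0
t 39.35 at [ 504.1 -166.3  294.9] turn/5deg [-0.  0.  0.] shift/60 now-axes [-0.   0.   1.7] target-axes [-0.   0.   1.7]
side bottle 0.87 [279.6 127.4] box 271 293 106 147
side cap 0.71 [274.8 177.9] box 267 281 165 186
side lid 0.91 [263.5 124.3] box 247 272 116 141
side lid 0.64 [197.5 150.2] box 182 213 142 164
wrist bottle 0.86 [254.1 205.6] box 211 297 159 300
wrist bottle 0.16 [ 43.5 132.6] box 0 95 42 249
wrist cap 0.95 [183.  175.3] box 157 204 153 198
wrist lid 0.78 [388.7  73.7] box 326 451 13 134
side cap expected [274.  168.8] [273.6 177.4] bottle base exp [281.8 139.8] lid exp [261.6 126.7]
wrist cap expected [176.2 179.5] [182.7 173.9] bottle base exp [255.  191.4] lid exp [384.1  82. ]
```

The cap stands where I set it, matching its expected pixels. Lowering the bottle.

```bash
python3 -m inch '[[[-0.01,0,0.2,0,0,0],[0,0,0.35,0,0,0],[0,0,0.4,0,0,0],[0,0,0.3,0,0,0],[0,0,0.13,0,0,0],[0,0,0,0,0,0],[0,0,0,0,0,0]]]'
python3 -c "
from h import *
go((503.3,-166.8,132),-.054,grasp=True)"
for i in 1 2 3; do python3 -m inch '[[[0,0,0.03,0,0,0],[0,0,0.03,0,0,0],[0,0,0,0,0,0]]]' | sed -n '2p;4p'; done
```

```text
time: 40.62
position: [504.1, -166.9, 213.3]
tool_rot: [-0.0, 1.0, -0.026, 0.001]
wrist_force: [0.1, -0.8, -1.8]
grip_width: 0.262
finger_force: 40.0
t 40.62 at [ 504.1 -166.9  213.3] turn/5deg [-0.01  -0.018  0.016] shift/60 now-axes [-0.014 -0.001  0.372] target-axes [-0.013 -0.001  0.372]
position: [503.5, -166.7, 208.7]
wrist_force: [-0.4, -0.3, -2.0]
position: [503.4, -166.6, 204.8]
wrist_force: [0.8, 0.6, -1.2]
position: [503.4, -166.6, 201.3]
wrist_force: [0.6, -0.3, -1.3]
```

In the well, with no rim contact.

```bash
python3 -m inch '[[[0,0,0.05,0,0,0],[0,0,0.05,0,0,0],[0,0,0,0,0,0]]]' | sed -n '2p;4p'; for i in 1 2 3; do python3 -m inch '[[[0,0,0.02,0,0,0],[0,0,0.02,0,0,0],[0,0,0,0,0,0]]]' | sed -n '2p;4p'; done
```

```text
position: [503.3, -166.5, 195.1]
wrist_force: [0.3, 0.2, -1.7]
position: [503.5, -166.6, 193.1]
wrist_force: [-0.8, 0.3, -1.4]
position: [503.5, -166.6, 190.7]
wrist_force: [-0.5, 0.5, -2.7]
position: [504.0, -166.7, 190.6]
wrist_force: [-4.3, 2.7, 8.6]
```

```bash
python3 -m inch '[[[0,0,-0.02,0,0,0],[0,0,0,0,0,0],[0,0,0,0,0,0],[0,0,0,0,0,0],[0,0,0,0,0,0],[0,0,0,0,0,0]]]' -0.2
python3 -m inch '[[[0,0,-0.2,0,0,0],[0,0,-0.4,0,0,0],[0,0,-0.5,0,0,0],[0,0,-0.5,0,0,0],[0,0,-0.5,0,0,0],[-0.3,0,-0.5,0,0,0],[-0.4,0,-0.4,0,0,0],[-0.3,0,0,0,0,0],[0,0,0,0,0,0],[0,0,0,0,0,0]]]' -1
python3 bot.py z.npz
python3 - <<'E'
from h import *
np.set_printoptions(precision=1,suppress=True)
s=read_camera("side"); w=read_camera("wrist"); k=calibration("wrist")
for c in("side","wrist"):
  for n in ("bottle","cap","lid","pan","mug","stool"):
    for r in models.trace(n,c)[:1]:
      ys,xs=np.nonzero(r["pixels"]); print(c,n,round(r["p"],2),np.round(r["location"],1),"box",xs.min(),xs.max(),ys.min(),ys.max())
for n,p in [("cap top",(508,-87.3,70)),("neck top",(503.3,-166.8,160)),("lid plate",(594-.423*13,-287,67+12))]: print(n,"side",proj("side",p),"wrist",proj("wrist",p))
E
```

```text
time: 44.0
position: [503.5, -166.6, 189.5]
tool_rot: [-0.001, 1.0, -0.026, -0.0]
wrist_force: [0.5, 0.1, 0.7]
grip_width: 0.599
finger_force: 0.0
time: 45.25
position: [443.9, -163.7, 369.6]
tool_rot: [-0.001, 1.0, -0.026, 0.0]
wrist_force: [-0.4, -0.1, 0.3]
grip_width: 1.0
finger_force: 0.0
n [ 230   93   48   49 1847] circ (253.6865234375, 116.99740600585938) 24.455936431884766 expected r 23.688116709998315
body at z82 [ 503.9 -165.8   82. ] cam [ 510.  -167.3  463. ]
[  4 139 306 242 385 209 190 372] [ 83.   89.9  96.8 103.6 110.5 117.4 124.2 131.1 138. ]
side bottle 0.83 [280.4 151.1] box 272 290 125 171
side cap 0.82 [273.1 178.4] box 267 282 165 186
side lid 0.88 [263.6 125.9] box 247 277 117 140
side pan 0.73 [271.6 229.7] box 251 295 207 264
side mug 0.56 [250.  295.7] box 238 268 271 317
side stool 0.76 [193.5 271.4] box 175 215 250 304
wrist bottle 0.98 [255.3 117.1] box 229 277 92 141
wrist cap 0.67 [189.  116.7] box 170 210 100 134
wrist lid 0.91 [362.   34.3] box 314 416 0 78
wrist pan 0.82 [ 32.5 156.1] box 0 83 120 205
cap top side [274.  168.8] wrist [187.6 116.6]
neck top side [282.6 126.7] wrist [254.5 118.7]
lid plate side [262.  128.4] wrist [360.2  31.7]
```

All three are at their seats and the bystanders have not moved. Handing in.

```bash
python3 -c "
from station import job_done; print(job_done())"
```

```text
the job is handed in; nothing more can be done
None
```

The job is handed in at about 46 s of the 69 s allowed, and no verdict came back. In the last camera check the lid was on its stand against the pegs, the cap in the small well and the bottle upright in the large one. The pan, mug and stool showed no movement.

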